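# Tip the blue rack stop onto its foot

### The arm

A 6-joint arm with a two-finger parallel gripper is mounted at the origin on the work surface. World frame = base frame: x ahead of the robot, y to its left, z up, the work surface at z = 0. Lengths are in m, angles in rad, forces in N, time in s.
With the tool pointing down it reaches from about 0.325 to 0.775 m from the base axis. Payload 9.3 kg.
Tool frame: the origin (TCP) lies at the very end of the fingers, on their centre line; the grasp point (between the pads) lies 19 mm behind it; x points along the fingers, y is the direction in which the jaws open and shut, and the axes are right-handed (so a half turn about x gives the same grasp; the last joint's range is limited). The gripper opens to 85 mm and grips with 20 to 120 N. Pads are 22 mm wide; open, the fingers measure 114 mm over their backs; the gripper's body (76 mm by 85 mm) begins 54 mm behind the grasp point. The pads swing forward as they close: fully open they stand 13 mm farther back than shut.
Start: joints at [1.081, 0.259, 0.021, 1.334, 0, 1.418], TCP at [0.182, 0.519, 0.231] pointing down, gripper open.
Joint ranges: [-3.04, 3.04], [-0.91, 1.82], [-1.04, 1.36], [-1.92, 1.95], [-1.52, 1.45], [-3.14, 3.14]. Speed limits (rad/s): [2.22, 2.22, 2.79, 3.14, 3.14, 3.14].

### API

Orientations are given as a unit quaternion [w, x, y, z].
In Python, from cell import r gives the robot as it stands.
- The arm moves only by the tool apply_moves, never from a script. Its argument "steps" is one flat list of numbers, 7 for each row, row after row: the turn, a rotation vector about the tool's x, y, z in degrees, then the shift along the tool's x, y, z in cm, then the closure, from 0 (fully open) to 1 (shut). In form: [wx, wy, wz, tx, ty, tz, hand, wx, wy, wz, tx, ty, tz, hand, ...]. A call has 1 to 20 rows; each row shifts and turns the commanded pose from where the row before left it, along the tool's axes as they then stand; what a row does not reach is not made up. A row lasts 1/12 s, in which the tool goes at most 41.7 mm and 7.16 degrees, less where a joint would pass 70% of its speed; a pose out of reach is approached as far as the arm can. A call is refused whole if a number of a shift passes 4.17 or a number of a turn 7.16, either way. A call with a gripper value outside its range is refused whole. The fingers move at their own pace and stop on an object; the grip force is fixed at half the most. Time passes only in rows, so rows that do not move let the fingers close. It gives the time, the measured TCP pose, the force and the opening at its end, in the units of the state.
- r.read_state(): the state, without advancing time (a new reading comes with each control period).
- r.snapshot(name): name is "side" or "top"; returns a dict with "pixels" (400x640x3 uint8, red, green, blue), "intrinsics" (3x3 intrinsics, pixels), "k1" (the pictures are not rectified: a ray, as slopes to the right and down, at radius r is drawn at 1 + k1 r^2 times it, then the intrinsics apply), "pose" (4x4, takes a point from camera to world coordinates). Camera axes: x right, y down, z forward; pixel columns grow to the right and rows downward; lengths in m; the calibration is good to about 2 mm. A picture is of the moment at which its call begins. There is no depth.
- r.close_job(): hands the job in, once; it reports no verdict.
Trained networks look in the newest picture that a camera, given by its name, has taken for a name from the list of things; names that differ only in an ending like _2 or _b are one class to them, and where a whole thing is asked for, a point or a joint stands for the part that bears it (a point fixed in the world has none). Each returns a list of dicts, best first, with "confidence" (0 to 1); they miss things now and then, are a little off and sometimes report something else, mostly with a low value. They report only what shows in the picture. A call takes as long as a camera call. They do not tell look-alikes from the thing itself.
- r.spot_in(camera, query): "position" ([x, y, z] in m, in world coordinates, good to about 4 mm: the middle of the surface that is visible of it).
The state is a dict: "t": time; "q": joint angles; "joint_velocities": joint speeds; "effort": joint torques, N m; "eef_pos": TCP position; "ee_rot": TCP orientation; "contact_force": force on the tool from outside, world axes, zero at the start; "wrist_torque": the same for the moment, N m; "gripper_width": opening from 0.0 (shut) to 1.0 (fully open).
Only numpy, scipy, OpenCV 4.12 (cv2) and the standard library are available. Lean on these libraries where they do the work, as an engineer would, in place of code of your own. Each camera call takes 0.05 s, during which the arm holds its last target.

### The job

The L-shaped rack stop with the blue leg was left on the wrong leg, with its blue leg in the air. Tip it over its corner, keeping it down on its grey plate rather than lifting it off, so that the blue leg lies flat within the black outline and the bare metal leg stands upright; then let go. Leave the orange rack stop and the tube rack where they are.

Things in the scene. Friction and masses are not known exactly. Their poses are not given: they have to be found in the camera images.
- blue_stop: L of 8 mm plate, 50 mm wide (y, along its corner edge), 115-195 g. Blue leg 70 mm, bare aluminium leg 80 mm, from the outer corner. Origin: centre of the blue leg's outer face, 35 mm from that corner. z: along the blue leg, up at the start; x: towards the bare leg's free end, which lies flat on the plate (up once tipped). Falls towards -x; past about 52 degrees goes over by itself.
- field (a point): Centre of the black outline (102 mm in x, 90 mm in y) on the fixed grey plate (210 x 120 mm) under the blue stop; on the plate's top, 5 mm above the bench. z up, -x the way the stop must fall, y along its corner edge (within 7 degrees). At the start the blue leg stands about 35 mm to the +x side, inside the outline, so tipping it in place, without sliding it far, lays it in.
- orange_stop: A look-alike to be left alone: the same L shape, axes, origin and start posture as the blue rack stop, but with an orange leg, on a grey plate of its own.
- tube_rack: White tube rack with blue-capped sample tubes, 54 mm (x) by 126 mm (y), 90 mm high over the caps, 450 g, standing loose beyond the plates, to be left alone. Origin: centre of its underside.
Not all that is in view belongs to the job. Leave any green or yellow look-alike of the blue_stop alone.

How it is judged:
By the outcome, as a careful person would: the job done as asked, in the order asked, and still so for the second after the job is handed in, with the robot touching nothing.
It also fails if it takes over 32 s, if anything falls off the work surface, if the arm or the gripper's body presses on something with over 40 N, if the wrist force passes 120 N, or if a joint passes its speed limit or range.

## Working session

There is one attempt and no reset: what is moved stays moved. The work goes in short steps, Python scripts to look and compute and a tool call to move; the robot and the scene stay as the last step left them, time stands still between calls to the robot, and variables do not carry over. Pictures are saved under pics/ and viewed, and the job is handed in when it is done.

Besides the shell and the picture viewer there is one more tool, called after "Call:" as name(argument=value, ...) on one line, values as JSON. apply_moves: Moves the arm, as the interface text tells. Its arguments: {"type":"object","properties":{"steps":{"type":"array","items":{"type":"number"}}},"required":["steps"]}

```bash
mkdir -p pics; ls
cat > h.py <<'E'
import numpy as np, cv2
from cell import r
def snap(cam,name):
    s=r.snapshot(cam); cv2.imwrite(f'pics/{name}.png',cv2.cvtColor(s['pixels'],cv2.COLOR_RGB2BGR)); return s
def ray(s,u,v):
    K=np.array(s['intrinsics']);k=s['k1'];d=np.array([(u-K[0,2])/K[0,0],(v-K[1,2])/K[1,1]])
    p=d.copy()
    for _ in range(30): p=d/(1+k*(p@p))
    T=np.array(s['pose']); return T[:3,3],T[:3,:3]@np.array([p[0],p[1],1])
def onz(s,u,v,z):
    o,d=ray(s,u,v); return o+d*(z-o[2])/d[2]
def proj(s,P):
    T=np.array(s['pose']);K=np.array(s['intrinsics']);c=T[:3,:3].T@(np.array(P)-T[:3,3]);p=c[:2]/c[2]
    p=p*(1+s['k1']*(p@p)); return K[0,0]*p[0]+K[0,2],K[1,1]*p[1]+K[1,2]
E
python3 - <<'E'
from h import *
import pickle
d={}
for c in('side','top'):
    s=snap(c,c+'0'); d[c]=s
    print(c,np.round(s['pose'],3).tolist(),s['k1'],s['intrinsics'])
    for n in('blue_stop','field','orange_stop','tube_rack'):
        try: print(n,[(np.round(a['position'],3).tolist(),round(a['confidence'],2)) for a in r.spot_in(c,n)])
        except Exception as e: print(n,e)
pickle.dump(d,open('s0.pkl','wb'))
print(r.read_state())
E
```

```text
pics
side [[0.836, -0.281, 0.472, 0.144], [-0.549, -0.417, 0.724, -0.617], [-0.006, -0.865, -0.503, 0.49], [0.0, 0.0, 0.0, 1.0]] -0.06121021842618221 [[403.50983948   0.         314.51821227]
 [  0.         403.50983948 199.50398427]
 [  0.           0.           1.        ]]
blue_stop [([0.454, 0.199, 0.028], 0.97), ([0.3, 0.206, 0.014], 0.86), ([0.69, 0.286, 0.014], 0.8)]
field [([0.471, 0.173, 0.007], 0.57)]
orange_stop []
tube_rack [([0.729, 0.078, 0.055], 0.61)]
top [[-0.015, -0.993, 0.117, 0.444], [-0.999, 0.02, 0.043, -0.001], [-0.045, -0.116, -0.992, 0.912], [0.0, 0.0, 0.0, 1.0]] -0.03883101525354984 [[431.84923591   0.         326.71224907]
 [  0.         431.84923591 198.75328534]
 [  0.           0.           1.        ]]
blue_stop [([0.462, 0.233, 0.013], 0.95), ([0.68, 0.288, 0.009], 0.79), ([0.297, 0.199, 0.007], 0.73)]
field [([0.479, 0.191, 0.003], 0.59)]
orange_stop [([0.528, -0.134, 0.015], 0.79)]
tube_rack [([0.729, 0.099, 0.052], 0.58)]
{'t': 0.5, 'q': array([ 1.08139714e+00,  2.58589131e-01,  2.14564666e-02,  1.33373171e+00,
       -4.79588728e-06,  1.41817233e+00]), 'joint_velocities': array([-0.00066778,  0.00102091, -0.00136228, -0.00193384,  0.00124219,
       -0.00024421]), 'effort': array([-2.44663781e-03, -5.54931235e+01,  3.44534218e+01,  1.61761422e-03,
       -2.46552672e-04,  6.36584673e-06]), 'eef_pos': array([0.18174561, 0.51906469, 0.23126748]), 'ee_rot': array([ 0.69709967,  0.11848276,  0.69711164, -0.11852949]), 'contact_force': array([-0.49484633, -0.30469062, -0.78982601]), 'wrist_torque': array([-0.07569679,  0.03255175,  0.02637219]), 'gripper_width': 1.0004965989146448}
```

View pics/side0.png

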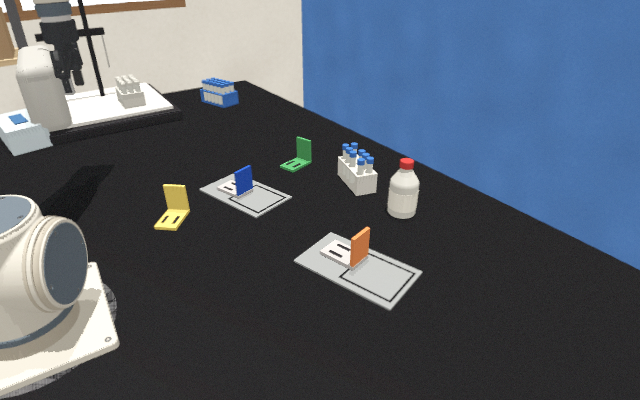

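View pics/top0.png

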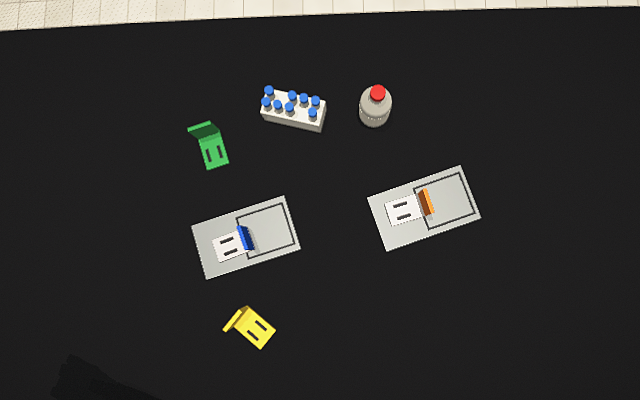

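Run:
```python
import pickle,cv2
d=pickle.load(open('s0.pkl','rb'))
for c,(u,v,w,h) in {'side':(220,60,200,150),'top':(150,120,150,112)}.items():
    im=d[c]['pixels'][v:v+h,u:u+w]
    cv2.imwrite(f'pics/{c}0z.png',cv2.cvtColor(cv2.resize(im,(w*(4 if c=='side' else 5),h*(4 if c=='side' else 5)),interpolation=cv2.INTER_CUBIC),cv2.COLOR_RGB2BGR))
```

```text
(no output)
```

View pics/side0z.png

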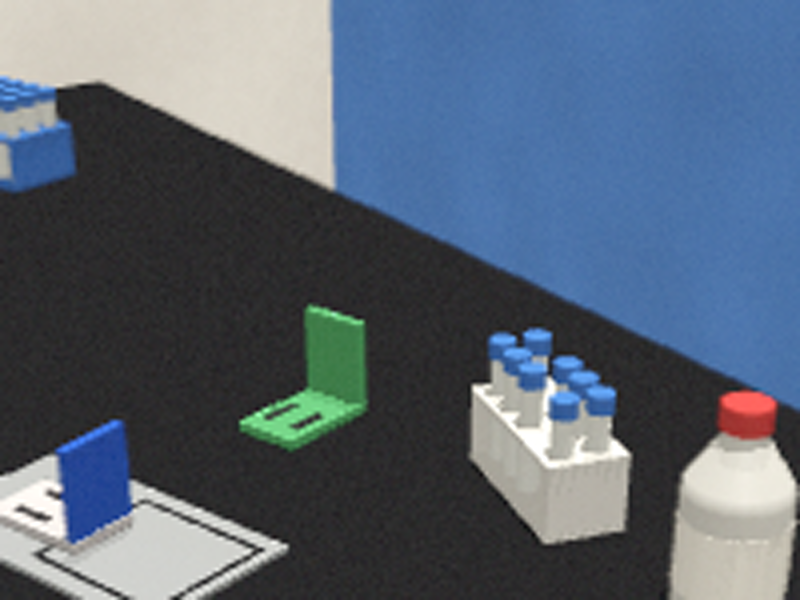

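View pics/top0z.png

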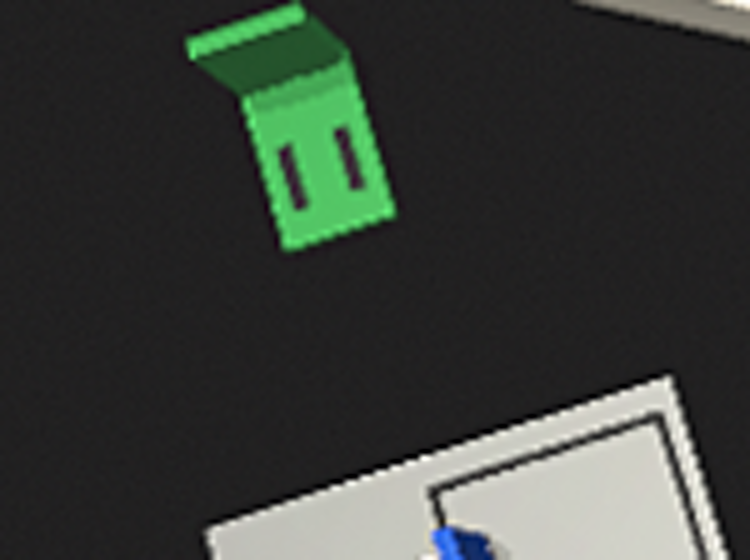

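Run:
```python
import pickle,cv2
d=pickle.load(open('s0.pkl','rb'))
for c,(u,v,w,h) in {'side':(190,150,110,75),'top':(180,185,130,100)}.items():
    im=d[c]['pixels'][v:v+h,u:u+w]
    k=7 if c=='side' else 6
    im=cv2.resize(im,(w*k,h*k),interpolation=cv2.INTER_CUBIC)
    for i in range(0,w,10): cv2.putText(im,str(u+i),(i*k,10),0,.35,(255,0,0)); cv2.line(im,(i*k,12),(i*k,18),(255,0,0))
    for i in range(0,h,10): cv2.putText(im,str(v+i),(0,i*k+4),0,.35,(255,0,0))
    cv2.imwrite(f'pics/{c}0y.png',cv2.cvtColor(im,cv2.COLOR_RGB2BGR))
```

```text
(no output)
```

View pics/side0y.png

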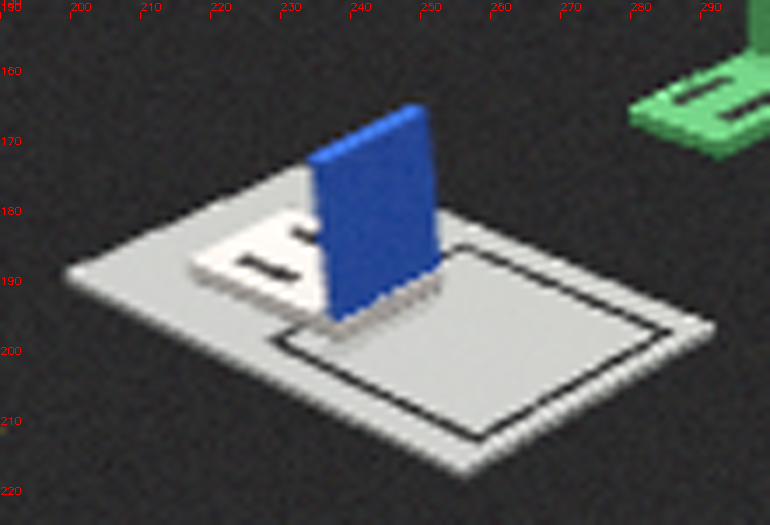

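View pics/top0y.png

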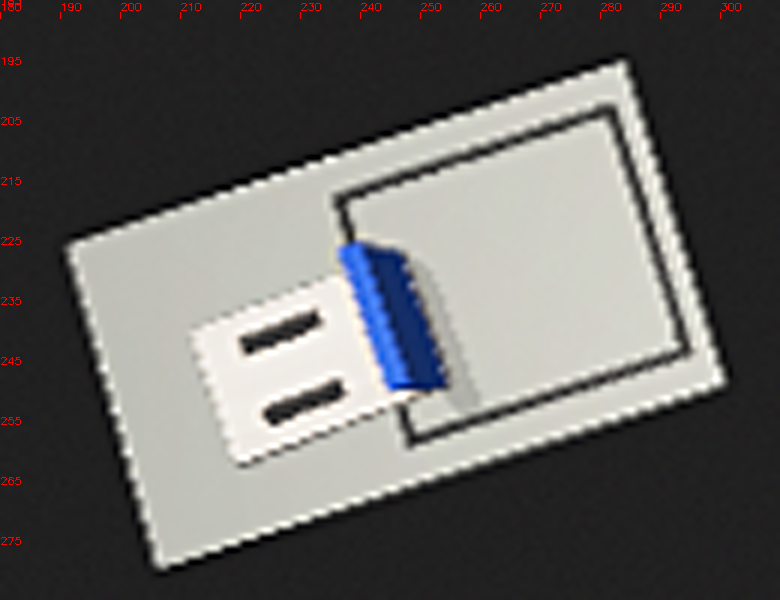

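Run:
```python
from h import *
import pickle
d=pickle.load(open('s0.pkl','rb'));t=d['top'];s=d['side']
f=lambda s,P,z,k,u0,v0:[onz(s,u0+(x+.5)/k-.5,v0+(y+.5)/k-.5,z) for x,y in P]
def show(n,p):
    print(n,np.round(np.array(p),4).tolist())
T=lambda P,z:f(t,P,z,6,180,185); S=lambda P,z:f(s,P,z,7,190,150)
a=T([(338,200),(613,110),(686,352),(411,440)],.005);show('outline top',a);print(np.mean(a,0))
dirv=(a[1]+a[2]-a[0]-a[3]);print('fall az',np.degrees(np.arctan2(dirv[1],dirv[0])))
b=S([(465,247),(670,331),(478,438),(278,341)],.005);show('outline side',b);print(np.mean(b,0));dirv=b[1]+b[2]-b[0]-b[3];print(np.degrees(np.arctan2(dirv[1],dirv[0])))
show('plate top',T([(66,246),(627,62),(727,382),(157,570)],.005))
show('plate side',S([(465,475),(713,327),(68,272)],.005))
show('free end top',T([(192,330),(241,466)],.013))
show('blue top outer, top',T([(365,243),(412,387)],.075))
show('blue top inner, top',T([(340,243),(388,388)],.075))
show('blue low outer, top',T([(407,250),(447,385)],.013))
show('blue top, side outer',S([(316,160),(424,108)],.075))
show('blue base, side outer z13',S([(333,320),(441,266)],.013))
show('foot, side outer z5',S([(340,340),(441,287)],.005))
show('bare near end side z13',S([(193,262),(285,208)],.013))
```

```text
outline top [[0.5138, 0.2321, 0.005], [0.544, 0.1338, 0.005], [0.4583, 0.1083, 0.005], [0.429, 0.2055, 0.005]]
[0.48626705 0.16993222 0.005     ]
fall az -73.08405128861688
outline side [[0.5162, 0.2281, 0.005], [0.5478, 0.1323, 0.005], [0.4611, 0.1063, 0.005], [0.4318, 0.2021, 0.005]]
[0.48922203 0.16719283 0.005     ]
-72.3563872822765
plate top [[0.4991, 0.3304, 0.005], [0.561, 0.1287, 0.005], [0.4476, 0.094, 0.005], [0.3848, 0.2956, 0.005]]
plate side [[0.4477, 0.0885, 0.005], [0.5616, 0.1264, 0.005], [0.3879, 0.2918, 0.005]]
free end top [[0.4684, 0.2817, 0.013], [0.4208, 0.2636, 0.013]]
blue top outer, top [[0.4942, 0.2051, 0.075], [0.4472, 0.1893, 0.075]]
blue top inner, top [[0.4943, 0.2133, 0.075], [0.447, 0.1972, 0.075]]
blue low outer, top [[0.4952, 0.2054, 0.013], [0.448, 0.1911, 0.013]]
blue top, side outer [[0.4485, 0.1898, 0.075], [0.4959, 0.2063, 0.075]]
blue base, side outer z13 [[0.4486, 0.1915, 0.013], [0.4966, 0.206, 0.013]]
foot, side outer z5 [[0.4499, 0.1907, 0.005], [0.4956, 0.2055, 0.005]]
bare near end side z13 [[0.424, 0.2587, 0.013], [0.4682, 0.2795, 0.013]]
```

```bash
cat >> h.py <<'E'
from scipy.spatial.transform import Rotation as R
AZ=np.radians(108.7)
X=np.array([np.cos(AZ),np.sin(AZ),0]);Z=np.array([0,0,1.]);Y=np.cross(Z,X)
C=np.array([.472,.198,.005])
def cur():
    s=r.read_state();q=s['ee_rot'];return R.from_quat([q[1],q[2],q[3],q[0]]),np.array(s['eef_pos']),s
def tgt(tilt,flip=1):
    # tilt: tool axis leans; tilt>0 = hand leaning to -X (fall) side
    t=np.radians(tilt);ax=-np.cos(t)*Z+np.sin(t)*X
    y=Y*flip; return R.from_matrix(np.c_[ax,y,np.cross(ax,y)])
def delta(Rt,pt):
    # rotation first? print rotvec (tool) and shift in current tool axes
    Rc,p,_=cur(); rv=(Rc.inv()*Rt).as_rotvec(degrees=True); sh=Rc.inv().apply(pt-p)*100
    return np.round(rv,2),np.round(sh,2)
E
python3 - <<'E'
from h import *
Rc,p,s=cur();print(Rc.as_matrix().round(3))
for f in(1,-1):print(f,delta(tgt(-10,f),C+X*.062+Z*.10))
E
```

```text
[[-0.     0.33   0.944]
 [-0.     0.944 -0.33 ]
 [-1.    -0.    -0.   ]]
1 (array([-127.61,    5.44,  -11.16]), array([ 12.63, -15.82,  34.19]))
-1 (array([51.87, -9.3 , -4.53]), array([ 12.63, -15.82,  34.19]))
```

Call:
apply_moves(steps=[0,0,0,0,-1.1,2.4,0.2,0,0,0,0,-1.1,2.4,0.2,0,0,0,0,-1.1,2.4,0.2,0,0,0,0,-1.1,2.4,0.2,0,0,0,0,-1.1,2.4,0.2,0,0,0,0,-1.1,2.4,0.2,0,0,0,0,-1.1,2.4,0.2,0,0,0,0,-1.1,2.4,0.2,0,0,0,0,-1.1,2.4,0.2,0,0,0,0,-1.1,2.4,0.2,0,0,0,0,-1.1,2.4,0.2,0,0,0,0,-1.1,2.4,0.2,0,0,0,0,-1.1,2.4,0.2,0,0,0,0,-1.1,2.4,0.2])

```text
t: 1.67
eef_pos: [0.4488, 0.2617, 0.2314]
ee_rot: [0.697, 0.119, 0.697, -0.118]
contact_force: [0.2, 0.4, -0.9]
gripper_width: 0.798
```

Call:
apply_moves(steps=[6.5,0,0,0,0,0,0.2,6.5,0,0,0,0,0,0.2,6.5,0,0,0,0,0,0.2,6.5,0,0,0,0,0,0.2,6.5,0,0,0,0,0,0.2,6.5,0,0,0,0,0,0.2,6.5,0,0,0,0,0,0.2,6.5,0,0,0,0,0,0.2,0,-2.5,0,0,0,0,0.2,0,-2.5,0,0,0,0,0.2,0,-2.5,0,0,0,0,0.2,0,-2.5,0,0,0,0,0.2])

```text
t: 2.67
eef_pos: [0.4481, 0.2626, 0.2315]
ee_rot: [0.623, 0.374, 0.522, -0.447]
contact_force: [-0.2, 0.2, -0.4]
gripper_width: 0.801
```

Run:
```python
from h import *
Rc,p,s=cur();print(Rc.as_matrix().round(3),p,s['q'].round(3),s['gripper_width'],s['t'])
print(delta(tgt(-8,-1),C+X*.062+Z*.05))
```

```text
[[ 0.057  0.947  0.315]
 [-0.166  0.32  -0.933]
 [-0.984  0.001  0.176]] [0.44810458 0.2626174  0.23151405] [ 0.468  0.234 -0.024  1.338 -0.175  1.715] 0.8012323097984287 2.6667
(array([-0.02,  2.12, -0.03]), array([17.5 ,  0.18, -2.43]))
```

Call:
apply_moves(steps=[0,0,0,2.5,0.03,-0.4,0.2,0,0,0,2.5,0.03,-0.4,0.2,0,0,0,2.5,0.03,-0.4,0.2,0,0,0,2.5,0.03,-0.4,0.2,0,0,0,2.5,0.03,-0.4,0.2,0,0,0,2.5,0.03,-0.4,0.2,0,2,0,2.5,0,0,0.2,0,0,0,0,0,0,0.2])

```text
t: 3.33
eef_pos: [0.4498, 0.2554, 0.0509]
ee_rot: [0.612, 0.381, 0.535, -0.442]
contact_force: [-0.8, 0.0, 0.0]
gripper_width: 0.799
```

Run:
```python
from h import *
Rc,p,s=cur();print(p,s['q'].round(3),s['t'])
print(delta(tgt(-8,-1),C+X*.062+Z*.01))
k=6
for c,(u,v,w,h) in {'side':(170,90,130,95),'top':(150,170,130,100)}.items():
    im=snap(c,c+'1')['pixels'][v:v+h,u:u+w]
    im=cv2.resize(im,(w*k,h*k),interpolation=cv2.INTER_CUBIC)
    cv2.imwrite(f'pics/{c}1z.png',cv2.cvtColor(im,cv2.COLOR_RGB2BGR))
```

```text
[0.4497944  0.25539876 0.05092798] [ 0.433  0.348 -0.348  0.897 -0.138  1.679] 3.3333
(array([ 0.03, -0.04,  0.37]), array([ 3.55,  0.29, -0.55]))
```

View pics/side1z.png

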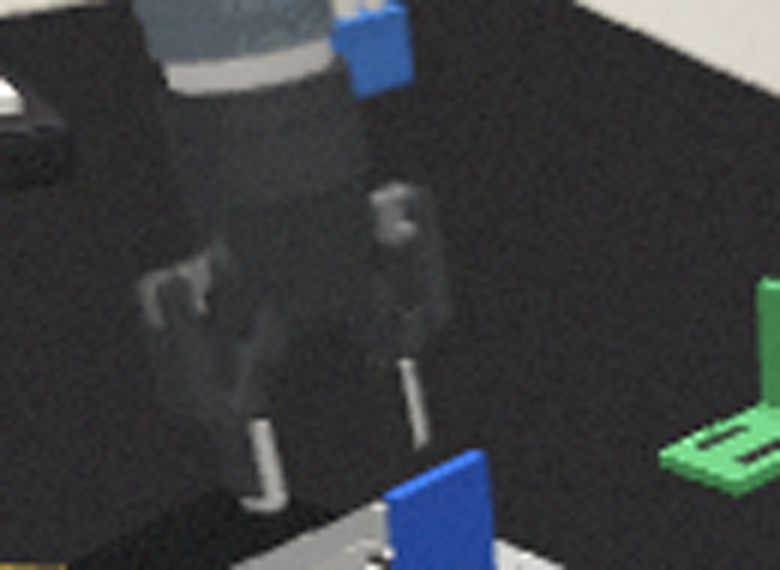

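View pics/top1z.png

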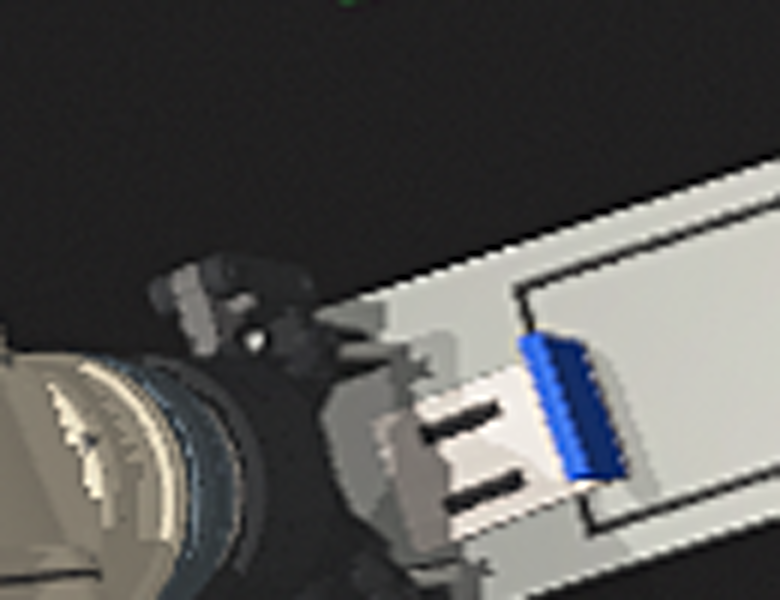

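Call:
apply_moves(steps=[0,0,0,0.85,0.07,-0.14,0.2,0,0,0,0.85,0.07,-0.14,0.2,0,0,0,0.85,0.07,-0.14,0.2,0,0,0,0.85,0.07,-0.14,0.2,0,0,0,0,0,0,0.25,0,0,0,0,0,0,0.25,0,0,0,0,0,0,0.25])

```text
t: 4.02
eef_pos: [0.4543, 0.2586, 0.0204]
ee_rot: [0.613, 0.382, 0.533, -0.44]
contact_force: [0.1, 0.0, -0.4]
gripper_width: 0.748
```

Run:
```python
from h import *
Rc,p,s=cur();print(p,s['contact_force'])
print(delta(tgt(-8,-1),C+X*.062+Z*.003))
k=8
for c,(u,v,w,h) in {'side':(190,140,80,70),'top':(190,205,80,70)}.items():
    im=snap(c,c+'2')['pixels'][v:v+h,u:u+w]
    im=cv2.resize(im,(w*k,h*k),interpolation=cv2.INTER_CUBIC)
    cv2.imwrite(f'pics/{c}2z.png',cv2.cvtColor(im,cv2.COLOR_RGB2BGR))
```

```text
[0.4542673  0.25863185 0.02038553] [ 0.09765224  0.01985584 -0.41936074]
(array([0.01, 0.01, 0.  ]), array([ 1.24, -0.26, -0.06]))
```

View pics/side2z.png

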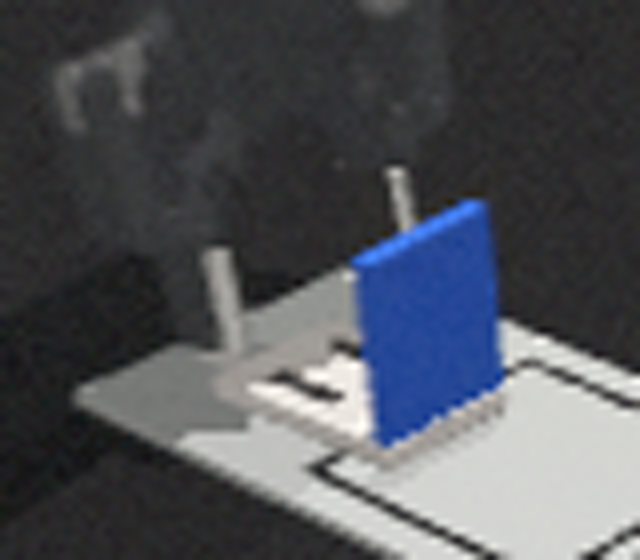

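View pics/top2z.png

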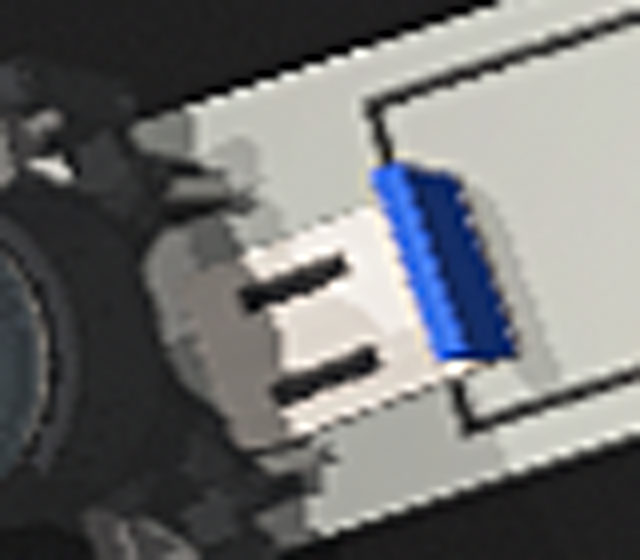

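Call:
apply_moves(steps=[0,0,0,0.3,-0.25,-0.04,0.3,0,0,0,0.3,0,-0.04,0.3,0,0,0,0.2,0,0,0.35,0,0,0,0,0,0,0.35,0,0,0,0,0,0,0.35])

```text
t: 4.53
eef_pos: [0.4519, 0.2574, 0.0121]
ee_rot: [0.613, 0.382, 0.533, -0.44]
contact_force: [-1.1, -0.2, -0.2]
gripper_width: 0.646
```

Call:
apply_moves(steps=[0,0,0,0.2,0,-0.03,0.35,0,0,0,0,0,0,0.35])

```text
t: 4.7
eef_pos: [0.4519, 0.2575, 0.01]
ee_rot: [0.613, 0.382, 0.533, -0.44]
contact_force: [-0.1, 0.3, 0.0]
gripper_width: 0.65
```

Call:
apply_moves(steps=[0,0,0,0.1,0,-0.015,0.35,0,0,0,0,0,0,0.35])

```text
t: 4.87
eef_pos: [0.452, 0.2575, 0.0091]
ee_rot: [0.613, 0.382, 0.533, -0.44]
contact_force: [0.1, -0.4, -0.1]
gripper_width: 0.647
```

Call:
apply_moves(steps=[0,0,0,0.1,0,-0.015,0.35,0,0,0,0,0,0,0.35])

```text
t: 5.03
eef_pos: [0.4519, 0.2575, 0.0081]
ee_rot: [0.613, 0.382, 0.533, -0.44]
contact_force: [-0.0, -0.0, 0.4]
gripper_width: 0.653
```

Run:
```python
from h import *
Rc,p,s=cur();print(p,s['contact_force'])
print(delta(tgt(-8,-1),C+X*.062+Z*.003))
k=8
for c,(u,v,w,h) in {'side':(190,140,80,70),'top':(190,205,80,70)}.items():
    im=snap(c,c+'3')['pixels'][v:v+h,u:u+w]
    im=cv2.resize(im,(w*k,h*k),interpolation=cv2.INTER_CUBIC)
    cv2.imwrite(f'pics/{c}3z.png',cv2.cvtColor(im,cv2.COLOR_RGB2BGR))
```

```text
[0.45191306 0.25746176 0.00810357] [-0.01709157 -0.01359148  0.39021426]
(array([0.  , 0.  , 0.01]), array([ 0.02, -0.  ,  0.07]))
```

View pics/side3z.png

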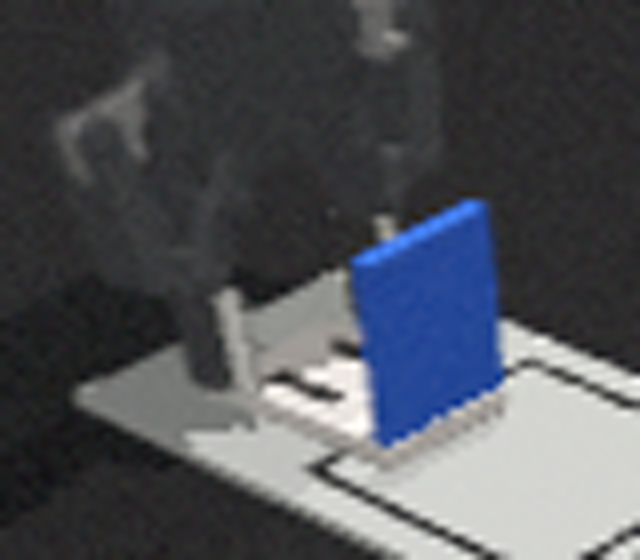

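View pics/top3z.png

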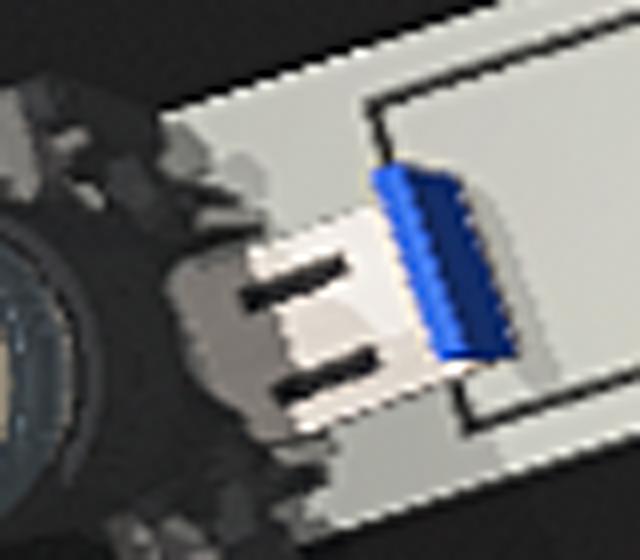

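Call:
apply_moves(steps=[0,0,0,0.1,0,-0.015,0.35,0,0,0,0,0,0,0.35])

```text
t: 5.3
eef_pos: [0.4519, 0.2575, 0.0071]
ee_rot: [0.613, 0.382, 0.533, -0.44]
contact_force: [-0.6, 0.3, -1.1]
gripper_width: 0.651
```

Call:
apply_moves(steps=[0,0,0,0.1,0,-0.015,0.35,0,0,0,0,0,0,0.35])

```text
t: 5.47
eef_pos: [0.4519, 0.2575, 0.0061]
ee_rot: [0.613, 0.382, 0.533, -0.44]
contact_force: [-1.0, 0.1, -0.5]
gripper_width: 0.65
```

Call:
apply_moves(steps=[0,0,0,0.1,0,-0.015,0.35,0,0,0,0,0,0,0.35])

```text
t: 5.63
eef_pos: [0.4519, 0.2575, 0.0051]
ee_rot: [0.613, 0.382, 0.533, -0.44]
contact_force: [-0.0, 0.3, 0.3]
gripper_width: 0.652
```

Call:
apply_moves(steps=[0,0,0,0.1,0,-0.015,0.35,0,0,0,0,0,0,0.4,0,0,0,0,0,0,0.5,0,0,0,0,0,0,0.6,0,0,0,0,0,0,0.6])

```text
t: 6.05
eef_pos: [0.4517, 0.2575, 0.0046]
ee_rot: [0.613, 0.382, 0.533, -0.44]
contact_force: [-2.8, 0.5, 6.0]
gripper_width: 0.562
```

Run:
```python
from h import *
Rc,p,s=cur();print(p,s['contact_force'],s['wrist_torque'])
k=8
for c,(u,v,w,h) in {'side':(190,140,80,70),'top':(190,205,80,70)}.items():
    im=snap(c,c+'4')['pixels'][v:v+h,u:u+w]
    im=cv2.resize(im,(w*k,h*k),interpolation=cv2.INTER_CUBIC)
    cv2.imwrite(f'pics/{c}4z.png',cv2.cvtColor(im,cv2.COLOR_RGB2BGR))
```

```text
[0.45173023 0.25751371 0.00456962] [-2.79763564  0.49285887  6.0352488 ] [-0.13671413  0.55141256 -0.064661  ]
```

View pics/side4z.png

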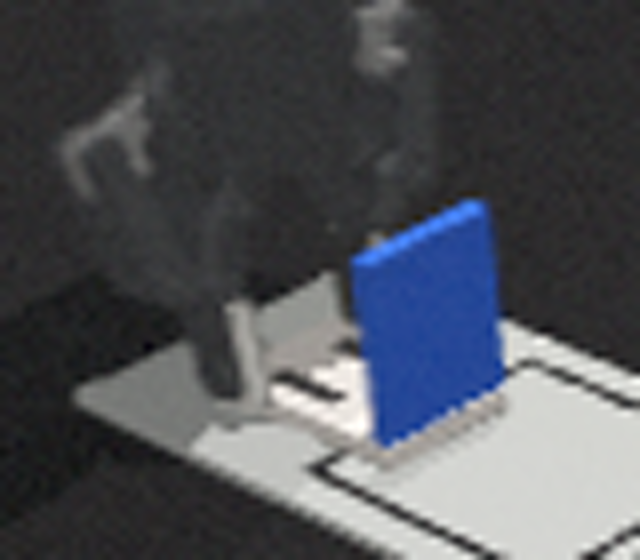

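View pics/top4z.png

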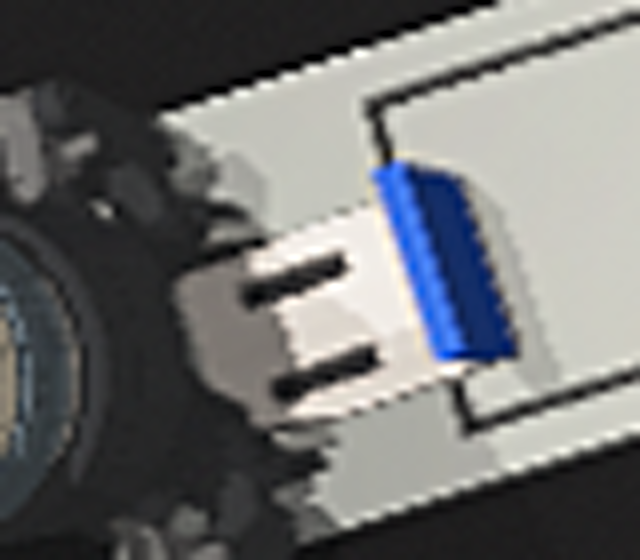

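Call:
apply_moves(steps=[0,0,0,-0.05,0,0,0.8,0,0,0,0,0,0,0.8,0,0,0,0,0,0,0.8])

```text
t: 6.4
eef_pos: [0.4518, 0.2575, 0.0046]
ee_rot: [0.613, 0.382, 0.533, -0.44]
contact_force: [-1.7, 0.0, 1.2]
gripper_width: 0.561
```

Run:
```python
from h import *
Rc,p,s=cur();c=Rc.inv().apply(C-p);print(c)
for w in(3,4,5):
    print(w,(c-R.from_rotvec([0,w,0],degrees=True).apply(c))*100)
```

```text
[8.37970989e-03 2.08513989e-05 6.23132662e-02]
3 [-3.24974027e-01  3.38813179e-19  5.23958296e-02]
4 [-0.43263412  0.          0.0736331 ]
5 [-5.39907167e-01 -3.38813179e-19  9.67460630e-02]
```

Call:
apply_moves(steps=[0,3,0,-0.325,0,0.052,0.8,0,3,0,-0.325,0,0.052,0.8,0,3,0,-0.325,0,0.052,0.8,0,3,0,-0.325,0,0.052,0.8,0,3,0,-0.325,0,0.052,0.8,0,0,0,0,0,0,0.8])

```text
t: 6.9
eef_pos: [0.4534, 0.2548, 0.0213]
ee_rot: [0.538, 0.438, 0.609, -0.386]
contact_force: [1.0, 0.5, -0.6]
gripper_width: 0.561
```

```bash
cat > chk.py <<'E'
from h import *
import sys
n=sys.argv[1]
Rc,p,s=cur();print(p,s['contact_force'].round(1),s['q'].round(2),s['gripper_width'],s['t']); print('c',Rc.inv().apply(C-p),'pitch',np.degrees(np.arctan2(Rc.as_matrix()[:,0]@X,-Rc.as_matrix()[2,0])))
k=7
W=[]
for c,(u,v,w,h) in {'side':(205,110,100,110),'top':(190,185,105,85)}.items():
    im=snap(c,c+n)['pixels'][v:v+h,u:u+w]
    cv2.imwrite(f'pics/{c}{n}z.png',cv2.cvtColor(cv2.resize(im,None,fx=5,fy=5,interpolation=cv2.INTER_CUBIC),cv2.COLOR_RGB2BGR))
E
python3 chk.py 5
```

```text
[0.45337306 0.25478902 0.02129467] [ 1.   0.5 -0.6] [ 0.28  0.36 -0.42  0.79  0.12  1.52] 0.5612385759818885 6.9
c [ 0.00876296 -0.00046478  0.06132265] pitch 7.118146044963812
```

View pics/side5z.png

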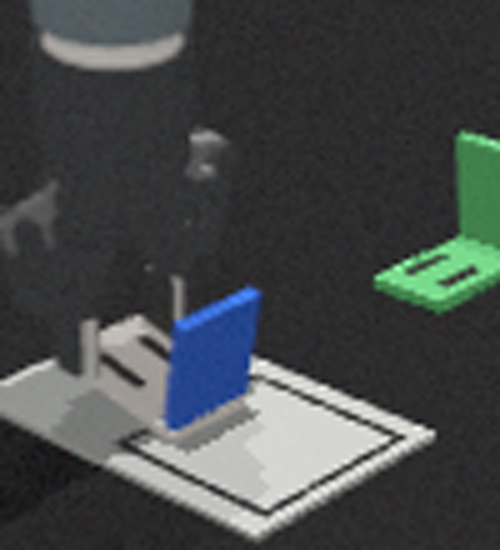

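View pics/top5z.png

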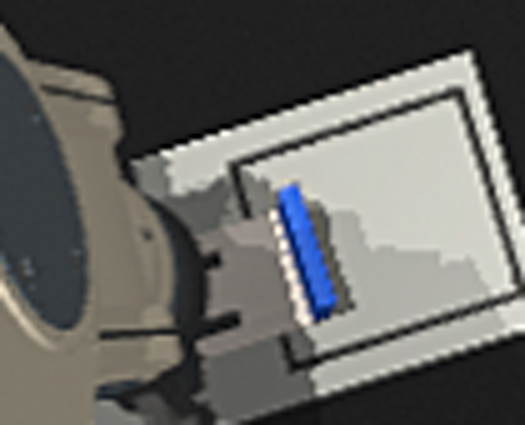

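```bash
cat > pl.py <<'E'
from h import *
import sys
w=float(sys.argv[1]);n=int(sys.argv[2]);c0=np.array([.00838,0,.06231])
Rc,p,s=cur();c=Rc.inv().apply(C-p);e=(c-c0)
Rd=R.from_rotvec([0,w,0],degrees=True).inv()
print('no corr',(Rd.apply(c0)-c0)*100)
# one-shot: first row corrects
print('err cm',e*100, 'per row corr',e/n*100)
E
python3 pl.py 3 8
```

```text
no corr [-0.32725379  0.          0.03531816]
err cm [ 0.01268645 -0.0219317  -0.06895789] per row corr [ 0.00158581 -0.00274146 -0.00861974]
```

Call:
apply_moves(steps=[0,3,0,-0.326,-0.003,0.027,0.8,0,3,0,-0.326,-0.003,0.027,0.8,0,3,0,-0.326,-0.003,0.027,0.8,0,3,0,-0.326,-0.003,0.027,0.8,0,3,0,-0.326,-0.003,0.027,0.8,0,3,0,-0.326,-0.003,0.027,0.8,0,3,0,-0.326,-0.003,0.027,0.8,0,3,0,-0.326,-0.003,0.027,0.8,0,0,0,0,0,0,0.8])

```text
t: 7.75
eef_pos: [0.4557, 0.2458, 0.0443]
ee_rot: [0.399, 0.507, 0.708, -0.287]
contact_force: [-0.5, 0.9, 1.0]
gripper_width: 0.56
```

```bash
python3 chk.py 6; python3 pl.py 3 6
```

```text
[0.45568129 0.24583149 0.04429248] [-0.5  0.9  1. ] [ 0.04  0.4  -0.41  0.93  0.52  1.24] 0.5601225940497672 7.75
c [0.00757132 0.00022136 0.06356632] pitch 31.071678339065013
no corr [-0.32725379  0.          0.03531816]
err cm [-0.06880108  0.02353873  0.16041362] per row corr [-0.01146685  0.00392312  0.0267356 ]
```

View pics/side6z.png

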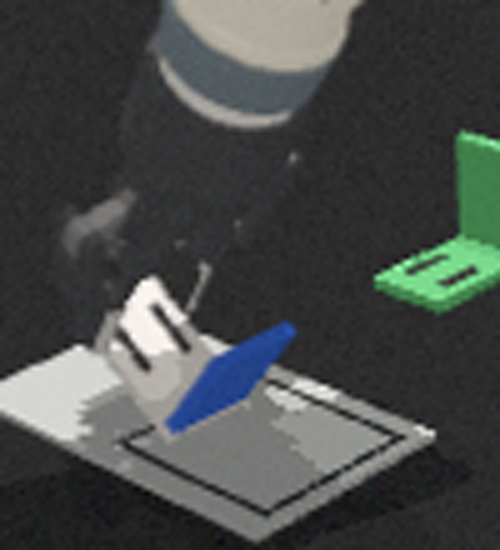

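View pics/top6z.png

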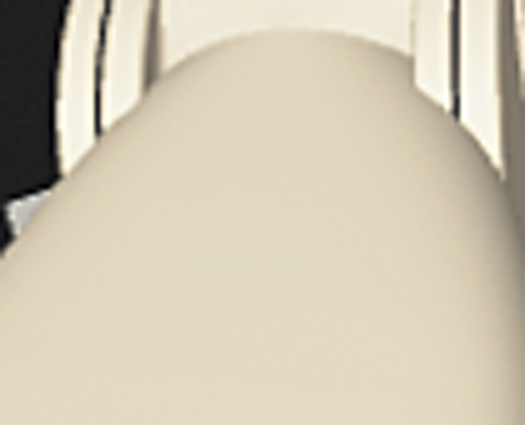

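Call:
apply_moves(steps=[0,3,0,-0.335,0.003,0.06,0.8,0,3,0,-0.335,0.003,0.06,0.8,0,3,0,-0.335,0.003,0.06,0.8,0,3,0,-0.335,0.003,0.06,0.8,0,3,0,-0.335,0.003,0.06,0.8,0,3,0,-0.335,0.003,0.06,0.8,0,0,0,0,0,0,0.8])

```text
t: 8.43
eef_pos: [0.4604, 0.2318, 0.0576]
ee_rot: [0.283, 0.546, 0.762, -0.205]
contact_force: [0.4, 1.8, 2.1]
gripper_width: 0.561
```

```bash
python3 chk.py 7; python3 pl.py 3 6
```

```text
[0.46042494 0.23177964 0.05758308] [0.4 1.8 2.1] [-0.12  0.53 -0.35  1.15  0.75  0.94] 0.5611128053679945 8.4333
c [0.00746433 0.00024272 0.06312092] pitch 49.0764332346333
no corr [-0.32725379  0.          0.03531816]
err cm [-0.07781762  0.02334099  0.11968542] per row corr [-0.0129696   0.00389016  0.01994757]
```

View pics/side7.png

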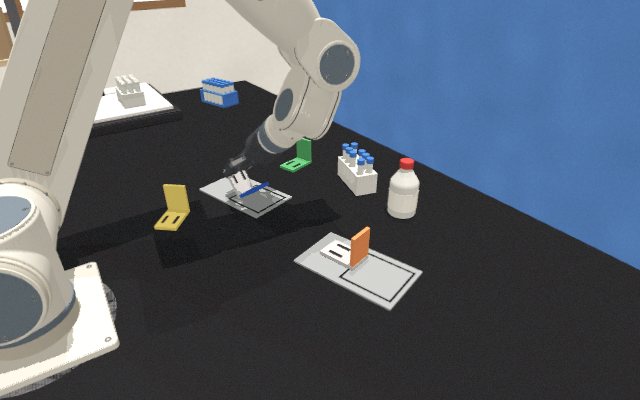

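View pics/side7z.png

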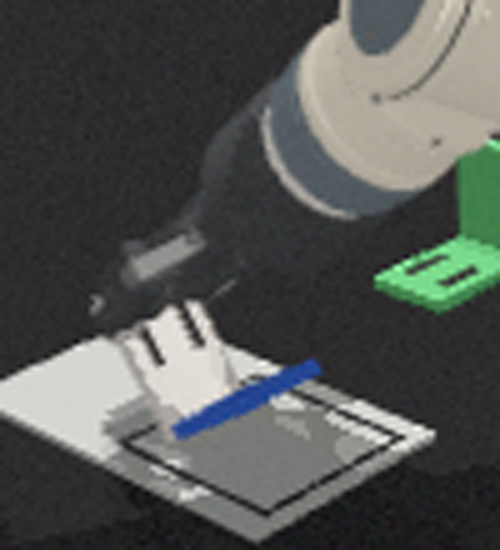

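Call:
apply_moves(steps=[0,3,0,-0.328,0.003,0.045,0.8,0,3,0,-0.328,0.003,0.045,0.8,0,3,0,-0.328,0.003,0.045,0.8,0,3,0,-0.328,0.003,0.045,0.8,0,3,0,-0.328,0.003,0.045,0.8,0,3,0,-0.328,0.003,0.045,0.8,0,0,0,0,0,0,0.8])

```text
t: 9.12
eef_pos: [0.466, 0.215, 0.0658]
ee_rot: [0.161, 0.57, 0.797, -0.117]
contact_force: [0.2, 0.1, -1.4]
gripper_width: 0.557
```

```bash
python3 chk.py 8; python3 pl.py 3 6
```

```text
[0.46598912 0.21498014 0.06581867] [ 0.2  0.1 -1.4] [-0.23  0.73 -0.27  1.46  0.9   0.56] 0.5571554184044076 9.1167
c [0.00714132 0.00035258 0.06302574] pitch 67.03873886986496
no corr [-0.32725379  0.          0.03531816]
err cm [-0.11637402  0.00946564  0.14932885] per row corr [-0.01939567  0.00157761  0.02488814]
```

View pics/side8.png

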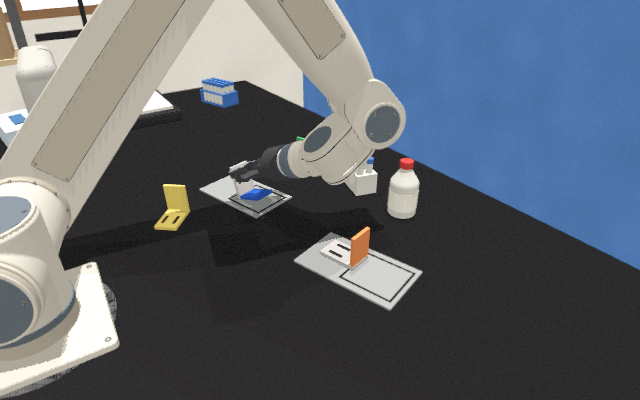

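View pics/side8z.png

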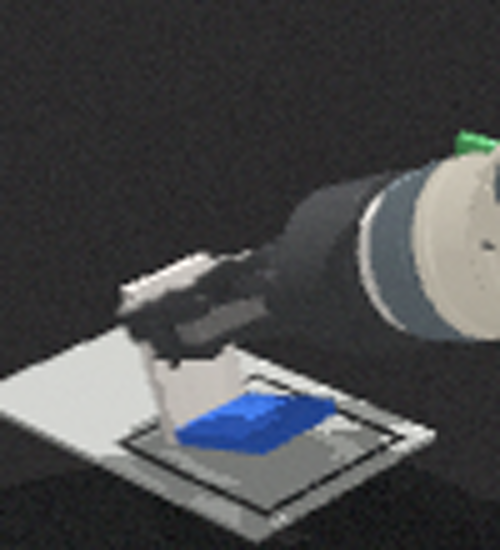

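Call:
apply_moves(steps=[0,3,0,-0.328,0.0,0.08,0.8,0,3,0,-0.328,0.0,0.08,0.8,0,0,0,0,0,0,0.8])

```text
t: 9.47
eef_pos: [0.4682, 0.2089, 0.0674]
ee_rot: [0.12, 0.576, 0.804, -0.086]
contact_force: [-0.3, 0.3, -2.5]
gripper_width: 0.558
```

```bash
python3 chk.py 9; python3 pl.py 3 6
```

```text
[0.46819093 0.20887599 0.067405  ] [-0.3  0.3 -2.5] [-0.25  0.8  -0.24  1.59  0.93  0.42] 0.558128682406656 9.4667
c [0.00721497 0.00015837 0.06304839] pitch 73.00970919979558
no corr [-0.32725379  0.          0.03531816]
err cm [-0.10635623 -0.00432428  0.11500244] per row corr [-0.01772604 -0.00072071  0.01916707]
```

View pics/side9.png

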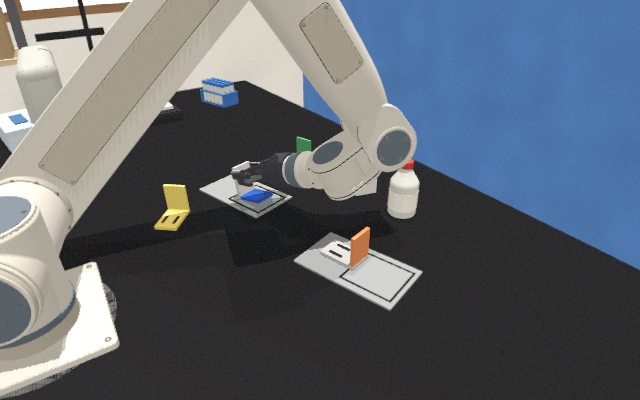

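View pics/side9z.png

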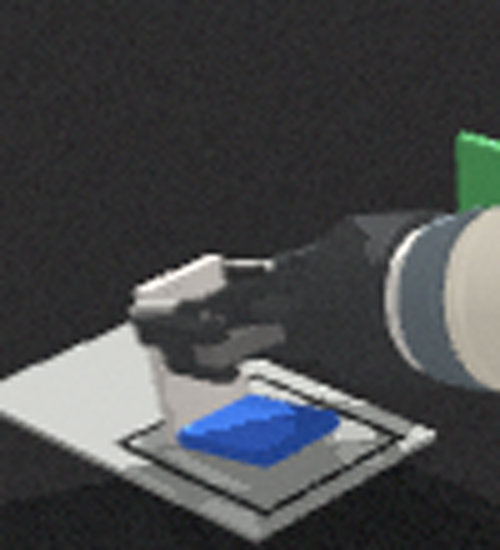

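View pics/top9.png

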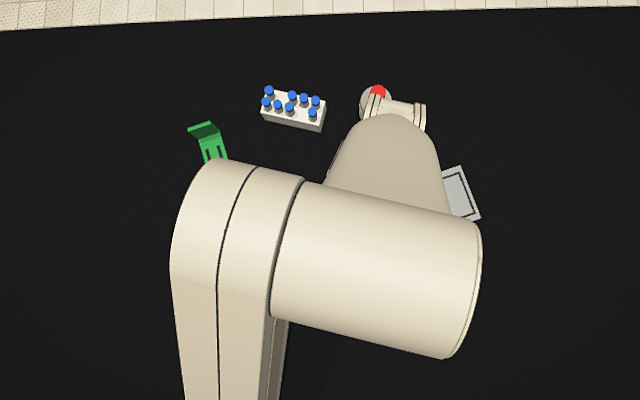

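Call:
apply_moves(steps=[0,0,0,0.02,0,0.06,0.8,0,0,0,0,0,0,0.8])

```text
t: 9.73
eef_pos: [0.4684, 0.2092, 0.0678]
ee_rot: [0.121, 0.576, 0.804, -0.086]
contact_force: [0.0, 0.3, -2.1]
gripper_width: 0.558
```

Call:
apply_moves(steps=[0,0,0,0.02,0,0.06,0.8,0,0,0,0,0,0,0.8])

```text
t: 9.9
eef_pos: [0.4685, 0.209, 0.0671]
ee_rot: [0.121, 0.576, 0.804, -0.086]
contact_force: [0.1, -0.4, -0.0]
gripper_width: 0.557
```

Call:
apply_moves(steps=[0,0,0,0.01,0,0.05,0.8,0,0,0,0,0,0,0.8])

```text
t: 10.07
eef_pos: [0.4687, 0.209, 0.067]
ee_rot: [0.12, 0.577, 0.803, -0.086]
contact_force: [0.1, -0.2, 7.1]
gripper_width: 0.558
```

Call:
apply_moves(steps=[0,0,0,0,0,0,0.5,0,0,0,0,0,0,0.42,0,0,0,0,0,0,0.4,0,0,0,0,0,0,0.37,0,0,0,0,0,0,0.34,0,0,0,0,0,0,0.3,0,0,0,0,0,0,0.2,0,0,0,0,0,0,0.1,0,0,0,0,0,0,0.1,0,0,0,0,0,0,0.1])

```text
t: 10.9
eef_pos: [0.4686, 0.2087, 0.0661]
ee_rot: [0.12, 0.576, 0.804, -0.086]
contact_force: [-0.1, 1.0, 0.3]
gripper_width: 0.898
```

```bash
python3 chk.py 10
```

```text
[0.46861314 0.20869307 0.0661482 ] [-0.1  1.   0.3] [-0.25  0.81 -0.24  1.58  0.93  0.42] 0.898205868158559 10.9
c [ 0.00715099 -0.00021376  0.06175542] pitch 73.00240275381587
```

View pics/side10z.png

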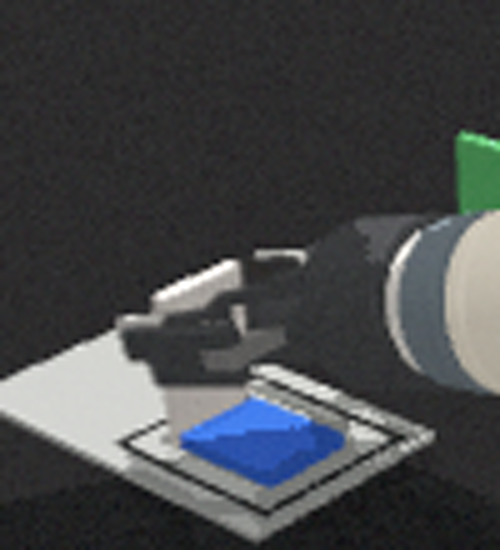

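Call:
apply_moves(steps=[0,0,0,-0.15,0,-0.48,0.1,0,0,0,-0.15,0,-0.48,0.1,0,0,0,-0.3,0,-0.96,0.1,0,0,0,-0.3,0,-0.96,0.1,0,0,0,-0.3,0,-0.96,0.1,0,0,0,-0.3,0,-0.96,0.1,0,0,0,-0.3,0,-0.96,0.1,0,0,0,-0.3,0,-0.96,0.1,0,0,0,-0.3,0,-0.96,0.1,0,0,0,-0.3,0,-0.96,0.1,0,0,0,-0.3,0,-0.96,0.1,0,0,0,-0.3,0,-0.96,0.1,0,0,0,0,0,0,0.1])

```text
t: 12.08
eef_pos: [0.4691, 0.208, 0.1786]
ee_rot: [0.121, 0.577, 0.804, -0.086]
contact_force: [-0.2, 0.2, -0.2]
gripper_width: 0.897
```

```bash
python3 chk.py 11
```

```text
[0.46907958 0.20802998 0.17857973] [-0.2  0.2 -0.2] [-0.25  0.66 -0.18  1.79  0.93  0.42] 0.8971115969995388 12.0833
c [ 0.04092635 -0.00071876  0.1690076 ] pitch 72.94658205331939
```

View pics/side11.png

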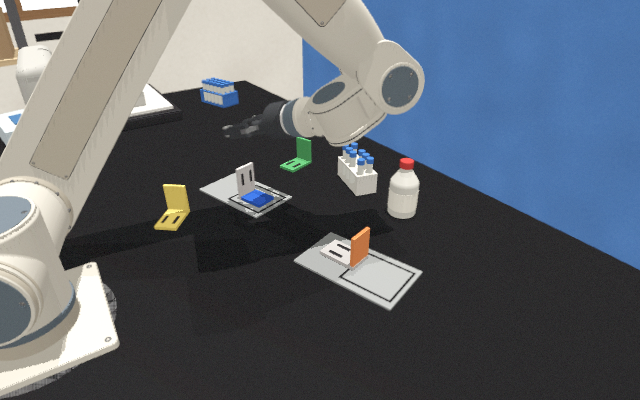

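View pics/side11z.png

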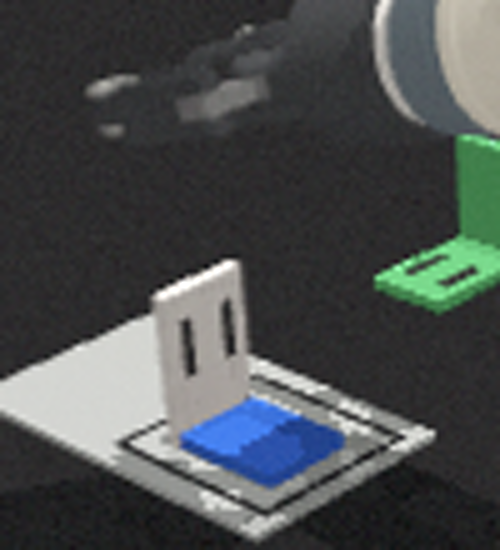

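Run:
```python
from h import *
import pickle
d=pickle.load(open('s0.pkl','rb'));s=d['side']
F=np.array([.4875,.1685,.005]);a=np.radians(107.5);fx=np.array([np.cos(a),np.sin(a),0]);fy=np.array([-np.sin(a),np.cos(a),0])
for n,(x,y) in dict(front=(267,487),right=(344,447),left=(180,449),oL=(122,442),oF=(265,512),oR=(405,437)).items():
    p=onz(s,205+x/5-.4,110+y/5-.4,.005);e=p-F;print(n,p.round(4),'field mm',(1000*e@fx).round(1),(1000*e@fy).round(1))
im=cv2.imread('pics/side11.png').astype(int);i0=cv2.imread('pics/side0.png').astype(int)
for n,(u,v,w,h) in dict(orange=(290,225,140,85),rack=(335,150,45,45),green=(278,150,40,24),yellow=(150,180,42,52)).items():
    print(n,np.abs(im-i0)[v:v+h,u:u+w].max(2).mean().round(1))
```

```text
front [0.4715 0.1265 0.005 ] field mm -35.3 27.9
right [0.5189 0.1393 0.005 ] field mm -37.3 -21.2
left [0.4524 0.1817 0.005 ] field mm 23.2 29.5
oL [0.4317 0.2038 0.005 ] field mm 50.4 42.6
oF [0.4609 0.1071 0.005 ] field mm -50.5 43.8
oR [0.5481 0.1313 0.005 ] field mm -53.7 -46.6
orange 8.7
rack 3.9
green 4.3
yellow 14.0
```

```bash
python3 -c "
from cell import r
print(r.close_job())"
```

```text
the job is handed in; nothing more can be done
None
```

The blue rack stop is tipped over: its blue leg lies flat inside the black outline, the bare metal leg stands upright, and the gripper has let go. I handed the job in at about 12 s of the 32 s allowed.

- **How it went:** I gripped the bare leg by its side edges near its free end and turned it about the corner, which stayed on the plate, to about 81°. I set it down until the force reading showed the plate taking its weight. When I opened the jaws it settled the last few degrees by itself, and I moved the arm straight up, clear of it.
- **Placement:** In the last side picture the blue leg is at least about 14 mm inside the outline at the corners I measured. Force readings were a few newtons or less at nearly every check; the highest was about 7 N.
- **Possible lift:** My position estimate suggested the corner may have come up by about 1 mm near 75–80°, before I set it back down. That is within the measuring error, so I can't say for certain whether it lifted.
- **Not fully checked:** The last check was by the side camera only; I did not view the final top picture, as the arm had hidden the stop there. The orange stop and tube rack look unmoved in the side picture. An automatic before/after picture comparison showed some difference around the orange and yellow stops, which I took to be the arm and its shadow.

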